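# Stand the four bottles on the drip saucers of their size

### The job

Clear the four bottles out of the steel tray and stand each on the round drip saucer of its rank in size: the smallest bottle on the smallest saucer, the next larger on the next larger, and so on up to the largest. Each must stand upright and flat on the saucer's floor inside its rim; do not topple any bottle, and leave the two screw-lid jars standing where they are.

Things in the scene. Friction and masses are not known exactly. Their poses are not given: they have to be found in the camera images.
- bottle_oil: the smallest bottle: small white dropper bottle with a thin pointed nozzle, 37 mm in diameter, 92 mm tall in all; the round body to be gripped reaches up to 62 mm, above that is the narrow cap. About 60 g. Stands upright at the start in the low steel instrument tray (floor 2 mm above the worktop, rim 18 mm). Origin: centre of its underside; z up along its axis.
- bottle_iodine: the second smallest bottle: brown with a white cap, 47 mm in diameter, 98 mm tall in all; the round body to be gripped reaches up to 78 mm, above that is the narrow cap. About 110 g. Stands upright at the start in the low steel instrument tray (floor 2 mm above the worktop, rim 18 mm). Origin: centre of its underside; z up along its axis.
- bottle_saline: the second largest bottle: white with a blue cap, 53 mm in diameter, 128 mm tall in all; the round body to be gripped reaches up to 108 mm, above that is the narrow cap. About 190 g. Stands upright at the start in the low steel instrument tray (floor 2 mm above the worktop, rim 18 mm). Origin: centre of its underside; z up along its axis.
- bottle_enzyme: the largest bottle: blue-green with a white cap, 59 mm in diameter, 145 mm tall in all; the round body to be gripped reaches up to 125 mm, above that is the narrow cap. About 330 g. Stands upright at the start in the low steel instrument tray (floor 2 mm above the worktop, rim 18 mm). Origin: centre of its underside; z up along its axis.
- saucer_s: the smallest of four round grey drip saucers with a dark floor, fixed on the worktop to the left of the tray: flat inner floor 60 mm in diameter, 3 mm above the worktop, with a low rim 11 mm high, 70 mm over all. Origin: centre of its underside, z up.
- saucer_m: the second smallest of four round grey drip saucers with a dark floor, fixed on the worktop to the left of the tray: flat inner floor 72 mm in diameter, 3 mm above the worktop, with a low rim 11 mm high, 82 mm over all. Origin: centre of its underside, z up.
- saucer_l: the second largest of four round grey drip saucers with a dark floor, fixed on the worktop to the left of the tray: flat inner floor 84 mm in diameter, 3 mm above the worktop, with a low rim 11 mm high, 94 mm over all. Origin: centre of its underside, z up.
- saucer_xl: the largest of four round grey drip saucers with a dark floor, fixed on the worktop to the left of the tray: flat inner floor 96 mm in diameter, 3 mm above the worktop, with a low rim 11 mm high, 106 mm over all. Origin: centre of its underside, z up. (A wall shelf 0.55 m up overhangs the back of the worktop; its front edge is at x = 0.62.)
- jar_pins: bystander: clear jar with a wide red screw lid, 50 mm in diameter, 52 mm tall, standing in the tray between the bottles. Loose. Origin: centre of its underside, z up.
- jar_sample: bystander: clear jar with a wide yellow screw lid, 40 mm in diameter, 46 mm tall, standing on the worktop to the left of the saucers. Loose. Origin: centre of its underside, z up.

How it is judged:
By the outcome, as a careful person would: the job done as asked, in the order asked, and still so for the second after the job is handed in, with the robot touching nothing.
It also fails if it takes over 102 s, if anything falls off the work surface, if the arm or the gripper's body presses on something with over 40 N, if the wrist force passes 120 N, or if a joint passes its speed limit or range.

### The arm

A 6-joint arm with a two-finger parallel gripper is mounted at the origin on a cart in front of the work surface, level with it; the furniture and walls round the work are solid. World frame = base frame: x ahead of the robot, y to its left, z up, the work surface at z = 0. Lengths are in mm, angles in rad, forces in N, time in s.
With the tool pointing down it reaches from about 350 to 975 mm from the base axis. Payload 7.1 kg.
Tool frame: the origin (TCP) lies on the centre line of the jaws, within the pads' length; the fingertips stand 17 mm ahead of it and the grasp point (between the pads) lies 2 mm behind it (tip_extent is the distance from the TCP to the fingertips, in mm); z points along the fingers, y is the line along which they close (so a half turn about z gives the same grasp; the last joint's range is limited). The gripper opens to 88 mm and grips with 3 to 60 N. Pads are 20 mm wide; open, the fingers measure 115 mm over their backs; the gripper's body (75 mm by 178 mm) begins 61 mm behind the grasp point.
Start: joints at [-1.261, 0.423, 1.63, -0, 1.089, -0.019], TCP at [201.834, -591.496, 209.575] pointing down, gripper open.
Joint ranges: [-3, 3], [-0.9, 2.11], [0.09, 2.58], [-1.31, 4.45], [0.11, 2.69], [-2.54, 2.54]. Speed limits (rad/s): [2.39, 2.39, 3.01, 3.14, 3.14, 3.14].

### API

Orientations are given as a rotation vector (axis times angle).
In Python, from workcell import get_obs, get_image, camera_model, close_job, look_for, outline_of, pinpoint, tip_extent gives the robot as it stands.
- The arm moves only by the shell command python3 -m jog 'ROWS'. ROWS is text: rows parted by semicolons, each of 7 numbers parted by spaces: the shift along the tool's x, y, z as a fraction of full scale, then the turn, a rotation vector about the tool's x, y, z as a fraction of full scale, then the closure, from -1 (fully open) to 1 (shut). A call has 1 to 8 rows; each row is the pose to reach, as a shift and turn from the pose commanded when the call began, along the tool's axes at that moment; what a row does not reach only later rows make up. Full scale, the value 1, is 0.2 m for a shift and 30 degrees for a turn. A row lasts 1/10 s, in which the tool goes at most 50 mm and 8.59 degrees, less where a joint would pass 70% of its speed; a pose out of reach is approached as far as the arm can. A call with a number of a shift or a turn outside -1 to 1 is refused whole. A call with a gripper value outside its range is refused whole. The fingers move at their own pace and stop on an object; the grip force is fixed at half the most. Time passes only in rows, so rows that repeat a pose let the fingers close. It gives the time, the measured TCP pose, the force, the opening and the grip force at its end, in the units of the state.
- get_obs(): the state, without advancing time (a new reading comes with each control period).
- get_image(name): name is "scene" or "top" or "wrist"; returns the picture (420x560x3 uint8, red, green, blue); there is no depth.
- camera_model(name): a dict with "fx", "fy", "cx", "cy" (pixels), "origin" and "orientation" of the camera in the world; the wrist camera has in their place "tool_from_camera" (4x4, takes a point from camera to tool coordinates, whose origin is the TCP and whose axes are the flange's). Camera axes: x right, y down, z forward; pixel columns grow to the right and rows downward; lengths in mm; the calibration is good to about 2 mm. A picture is of the moment at which its call begins: read the wrist's pose just before it. camera_model takes no time and is no camera call.
- close_job(): hands the job in; it is judged then, once.
Trained networks look in the newest picture that a camera, given by its name, has taken for a name from the list of things; names that differ only in an ending like _2 or _b are one class to them, and where a whole thing is asked for, a point or a joint stands for the part that bears it (a point fixed in the world has none). Each returns a list of dicts, best first, with "confidence" (0 to 1); they miss things now and then, are a little off and sometimes report something else, mostly with a low value. They report only what shows in the picture. A call takes as long as a camera call.
- look_for(target, camera): "xyz" ([x, y, z] in mm, in the coordinates of the camera as it stood for that picture, good to about 4 mm: the middle of the surface that is visible of it).
- outline_of(target, camera): "mask" (420x560 bool, what is visible of it).
- pinpoint(target, camera): "xyz" ([x, y, z] in mm, in the coordinates of the camera as it stood for that picture, good to about 4 mm: a listed point, or the origin of a listed thing).
The state is a dict: "t": time; "qpos": joint angles; "qvel": joint speeds; "joint_torque": joint torques, N m; "ee_pos": TCP position; "orientation": TCP orientation; "ft_force": force on the tool from outside, world axes, zero at the start; "moment": the same for the moment, N m; "width": finger opening in mm; "grasp_force": force on a finger pad.
Only numpy, scipy, OpenCV 4.12 (cv2) and the standard library are available. Lean on these libraries where they do the work, as an engineer would, in place of code of your own. Each camera call takes 0.05 s, during which the arm holds its last target. There are 200 camera calls.

## Working session

There is one attempt and no reset: what is moved stays moved. The work goes in short steps, Python scripts to look and compute and a shell command to move; the robot and the scene stay as the last step left them, time stands still between calls to the robot, and variables do not carry over. Pictures are saved under pics/ and viewed, at most 14 in all, crops included, and the job is handed in when it is done.

```bash
mkdir -p pics
cat > h.py <<'E'
import numpy as np,cv2
from scipy.spatial.transform import Rotation as R
from workcell import *
def cam(n):
    m=camera_model(n)
    if n=="wrist":
        o=get_obs();T=np.eye(4);T[:3,:3]=R.from_rotvec(o["orientation"]).as_matrix();T[:3,3]=o["ee_pos"]
        return T@np.array(m["tool_from_camera"]),m
    q=np.array(m["orientation"],float);T=np.eye(4)
    T[:3,:3]=q if q.shape==(3,3) else R.from_rotvec(q).as_matrix()
    T[:3,3]=m["origin"];return T,m
def save(n,f):
    T,m=cam(n);im=get_image(n);cv2.imwrite("pics/"+f,im[:,:,::-1]);return T,m
def find(t,n,T,f=pinpoint):
    return [(np.round((T@np.r_[d["xyz"],1])[:3],1).tolist(),round(d["confidence"],2)) for d in f(t,n)[:2]]
ALL="bottle_oil bottle_iodine bottle_saline bottle_enzyme saucer_s saucer_m saucer_l saucer_xl jar_pins jar_sample".split()
E
python3 - <<'E'
from h import *
for n in("top","scene"):
    T,m=save(n,n+"0.png");print(n,m)
    for t in ALL: print(t,find(t,n,T))
o=get_obs();print(o)
E
```

```text
top {'fx': 440.4727926696418, 'fy': 440.4727926696418, 'cx': 279.2736452122341, 'cy': 211.00122615211492, 'origin': array([ 396.21623239,  165.11064355, 1143.42815302]), 'orientation': array([-2.19964061,  2.19091769, -0.06362496])}
bottle_oil [([400.7, -148.7, 0.5], 0.71)]
bottle_iodine [([441.0, 30.4, 1.6], 0.7)]
bottle_saline [([498.9, -162.1, 0.3], 0.77)]
bottle_enzyme [([538.6, 8.0, 0.7], 0.73)]
saucer_s [([378.1, 345.0, -0.8], 0.98), ([485.4, 273.2, -1.8], 0.94)]
saucer_m [([378.1, 345.0, -0.8], 0.98), ([485.4, 273.2, -1.8], 0.94)]
saucer_l [([378.1, 345.0, -0.8], 0.98), ([485.4, 273.2, -1.8], 0.94)]
saucer_xl [([381.3, 216.3, 1.2], 0.94)]
jar_pins [([432.0, 490.8, -0.3], 0.68), ([467.3, -73.7, 3.2], 0.55)]
jar_sample [([436.2, 493.2, -1.4], 0.8), ([498.5, -162.4, 1.2], 0.49)]
scene {'fx': 501.5103741771156, 'fy': 501.5103741771156, 'cx': 280.1976690227896, 'cy': 212.61757405677125, 'origin': array([   6.72442669, 1075.84150335,  587.20729271]), 'orientation': array([-0.6231155 ,  2.43400005, -1.47244933])}
bottle_oil [([407.8, -146.4, 1.4], 0.86)]
bottle_iodine [([440.1, 27.1,
[... 398 characters left out ...]
[437.7, 489.9, -1.5], 0.88)]
{'t': 1.1, 'qpos': array([-1.26102304e+00,  4.23066657e-01,  1.62990192e+00,  1.64974422e-05,
        1.08858688e+00, -1.90048555e-02]), 'qvel': array([ 0.00124162,  0.00021945, -0.0018328 ,  0.00091692, -0.00018484,
       -0.00152041]), 'joint_torque': array([-9.87652093e-04, -5.44591820e+01, -2.74045694e+01,  6.45751809e-02,
        1.69586961e-02, -8.52733478e-06]), 'ee_pos': array([ 201.82725503, -591.50536509,  209.59513997]), 'orientation': array([3.09920708e+00, 5.14103069e-01, 3.11808261e-05]), 'ft_force': array([-0.47396866,  0.42443294, -0.1747018 ]), 'moment': array([0.00099748, 0.03063777, 0.02299887]), 'grasp_force': 0.0, 'width': 87.34217897401415}
```

View pics/top0.png

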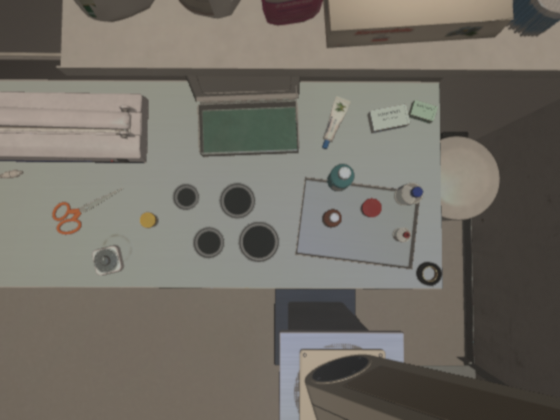

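Run:
```python
from h import *
T,m=cam("top");im=get_image("top")
from workcell import outline_of
def ray(u,v,z):
    d=T[:3,:3]@[(u-m["cx"])/m["fx"],(v-m["cy"])/m["fy"],1];s=(z-T[2,3])/d[2];return T[:3,3]+s*d
for d in outline_of("saucer_s","top")+outline_of("saucer_xl","top"):
    c=max(cv2.findContours(d["mask"].astype(np.uint8),0,1)[0],key=cv2.contourArea)[:,0]
    p=np.array([ray(u,v,11)[:2] for u,v in c],np.float32)
    (x,y),r=cv2.minEnclosingCircle(p);print("saucer",round(x,1),round(y,1),"dia",round(2*r,1),round(d["confidence"],2))
```

```text
saucer 493.3 401.3 dia 73.8 0.87
saucer 484.5 270.4 dia 93.2 0.71
saucer 375.8 342.5 dia 81.0 0.59
saucer 378.5 214.2 dia 109.1 0.93
```

The top view shows four saucers left of the tray: s (186,196), l (238,200), m (209,242) and xl (259,242). In the tray are oil (403,235), iodine (332,217), saline (412,194), enzyme (342,176) and the red-lid jar (372,207).

```bash
python3 -m jog '0.8 -0.85 0 0 0 0.628 -1;0.8 -0.85 0 0 0 0.628 -1;0.8 -0.85 0 0 0 0.628 -1;0.8 -0.85 0 0 0 0.628 -1;0.8 -0.85 0 0 0 0.628 -1;0.8 -0.85 0 0 0 0.628 -1;0.8 -0.85 0 0 0 0.628 -1'
python3 - <<'E'
from h import *
o=get_obs();print(o["t"],o["ee_pos"],R.from_rotvec(o["orientation"]).as_matrix().round(3))
T,m=save("wrist","w0.png");print(np.array(m["tool_from_camera"]).round(3))
for t in ALL[:4]+["jar_pins"]: print(t,find(t,"wrist",T))
E
```

```text
t: 1.95
ee_pos: [298.9, -378.9, 210.0]
orientation: [3.141, 0.003, 0.001]
ft_force: [0.2, -0.6, -0.1]
width: 87.7
grasp_force: 0.0
1.95 [ 298.87980233 -378.85449435  209.96845057] [[ 1.     0.002  0.   ]
 [ 0.002 -1.    -0.001]
 [ 0.     0.001 -1.   ]]
[[ 1.00000e-03 -9.53000e-01 -3.04000e-01  8.35390e+01]
 [ 1.00000e+00  1.00000e-03 -0.00000e+00 -1.06100e+00]
 [ 0.00000e+00 -3.04000e-01  9.53000e-01 -1.75953e+02]
 [ 0.00000e+00  0.00000e+00  0.00000e+00  1.00000e+00]]
bottle_oil [([396.3, -150.3, 3.0], 0.87)]
bottle_iodine []
bottle_saline []
bottle_enzyme []
jar_pins []
```

```bash
python3 -m jog '0.5 -1 0 0 0 0 -1;0.5 -1 0 0 0 0 -1;0.5 -1 0 0 0 0 -1;0.5 -1 0 0 0 0 -1;0.5 -1 0 0 0 0 -1;0.5 -1 0 0 0 0 -1'
python3 - <<'E'
from h import *
o=get_obs();print(o["t"],o["ee_pos"])
T,m=save("wrist","w1.png")
for t in ALL[:4]+["jar_pins"]: print(t,find(t,"wrist",T))
T,m=save("top","t1.png")
for t in ALL[:4]+["jar_pins"]: print(t,find(t,"top",T))
E
```

```text
t: 2.85
ee_pos: [399.3, -177.3, 209.6]
orientation: [-3.141, -0.005, -0.0]
ft_force: [-0.3, -0.2, 0.4]
width: 87.7
grasp_force: 0.0
2.85 [ 399.2874922  -177.25458898  209.55610186]
bottle_oil [([398.0, -148.7, 2.1], 0.72)]
bottle_iodine [([441.5, 29.2, 3.9], 0.94)]
bottle_saline [([501.1, -160.2, 3.6], 0.85)]
bottle_enzyme [([543.6, 13.0, -0.9], 0.9)]
jar_pins [([469.5, -69.6, 4.8], 0.66)]
bottle_oil [([400.9, -147.8, 0.2], 0.5)]
bottle_iodine [([443.5, 31.9, 0.5], 0.72)]
bottle_saline [([497.4, -161.2, 2.0], 0.86)]
bottle_enzyme [([542.0, 7.5, 0.4], 0.93)]
jar_pins [([434.3, 492.3, -0.3], 0.68), ([468.4, -71.4, 1.1], 0.6)]
```

View pics/w1.png

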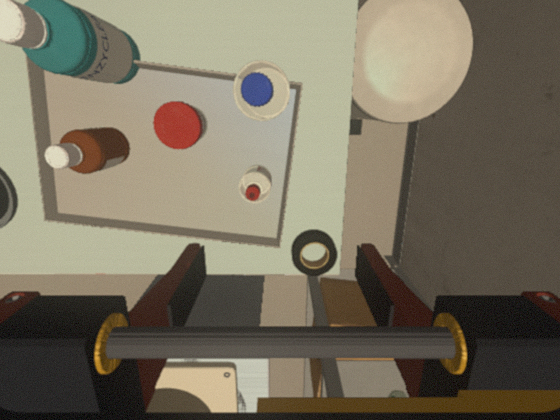

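The wrist view shows the oil bottle upright at (255,185), with clear space for both fingers.

```bash
python3 -m jog '0.005 -0.142 0 0 0 0 -1;0.005 -0.142 0.2 0 0 0 -1;0.005 -0.142 0.4 0 0 0 -1;0.005 -0.142 0.6 0 0 0 -1;0.005 -0.142 0.75 0 0 0 -1;0.005 -0.142 0.838 0 0 0 -1;0.005 -0.142 0.838 0 0 0 -1;0.005 -0.142 0.838 0 0 0 -1' && python3 -m jog '0 0 0 0 0 0 1;0 0 0 0 0 0 1;0 0 0 0 0 0 1;0 0 0 0 0 0 1;0 0 0 0 0 0 1;0 0 0 0 0 0 1;0 0 0 0 0 0 1;0 0 0 0 0 0 1'
```

```text
t: 4.25
ee_pos: [399.5, -150.6, 42.1]
orientation: [-3.141, 0.0, 0.001]
ft_force: [0.8, -0.4, 0.2]
width: 88.0
grasp_force: 0.0
t: 5.05
ee_pos: [399.3, -150.3, 42.0]
orientation: [-3.141, 0.0, 0.0]
ft_force: [-1.2, 5.3, 10.9]
width: 27.6
grasp_force: 7.2
```

Run:
```python
from h import *
T,m=save("wrist","w2.png")
print(find("bottle_oil","wrist",T))
T,m=save("scene","s2.png");print(find("bottle_oil","scene",T))
o=get_obs();print(o["width"],o["grasp_force"],o["ft_force"])
a=cv2.imread("pics/w2.png");b=cv2.imread("pics/s2.png")
cv2.imwrite("pics/c2.png",np.hstack([cv2.resize(a,(400,300)),cv2.resize(b[60:260,120:387],(400,300))]))
```

```text
[]
[([404.2, -150.2, 3.3], 0.47)]
24.833929485094274 25.57041940279305 [-0.5636753   3.96476978  7.18471523]
```

View pics/c2.png

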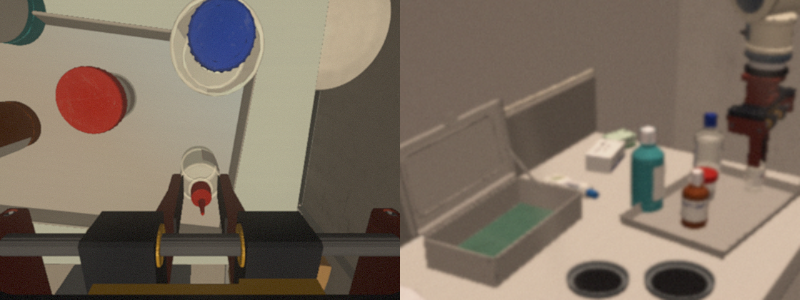

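The left half shows the oil bottle still upright, but ahead (+x) of the pads, which only hold its near side. I'll open and re-measure.

```bash
python3 -m jog '0 0 0 0 0 0 -1;0 0 0 0 0 0 -1;0 0 0 0 0 0 -1;0 0 0 0 0 0 -1;0 0 0 0 0 0 -1;0 0 0 0 0 0 -1' && python3 -m jog '0 0 -0.25 0 0 0 -1;0 0 -0.5 0 0 0 -1;0 0 -0.75 0 0 0 -1;0 0 -0.75 0 0 0 -1;0 0 -0.75 0 0 0 -1'
python3 - <<'E'
from h import *
T,m=save("wrist","w3.png")
print(find("bottle_oil","wrist",T),find("bottle_oil","wrist",T,look_for))
print(T.round(2),m["fx"],m["cx"],m["cy"])
o=get_obs();print(o["t"],o["ee_pos"])
T,m=save("top","t3.png");print(find("bottle_oil","top",T))
T,m=save("scene","s3.png");print(find("bottle_oil","scene",T))
E
```

```text
t: 5.85
ee_pos: [399.3, -150.6, 41.9]
orientation: [-3.142, 0.0, 0.0]
ft_force: [-0.1, -0.3, -0.7]
width: 69.1
grasp_force: 0.0
t: 6.35
ee_pos: [400.0, -150.8, 193.0]
orientation: [3.14, 0.0, 0.004]
ft_force: [-1.0, 0.6, -0.8]
width: 87.4
grasp_force: 0.0
[([401.1, -150.1, 2.9], 0.84)] [([405.8, -153.6, 54.0], 0.67)]
[[ 0.0000e+00 -9.5000e-01 -3.0000e-01  4.8299e+02]
 [-1.0000e+00 -0.0000e+00 -0.0000e+00 -1.4951e+02]
 [ 0.0000e+00  3.0000e-01 -9.5000e-01  3.6919e+02]
 [ 0.0000e+00  0.0000e+00  0.0000e+00  1.0000e+00]] 307.9652576975241 280.16931283257827 207.726586588344
6.5 [ 398.16794044 -150.0793697   190.52365342]
[([400.6, -150.9, 1.1], 0.46), ([487.4, 274.4, -1.1], 0.45)]
[([539.2, 9.6, 2.6], 0.44)]
```

View pics/w3.png

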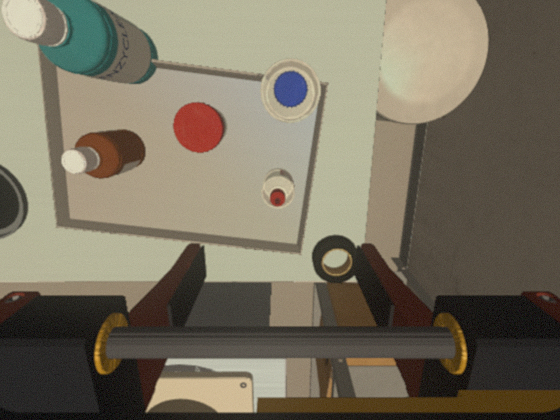

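Run:
```python
import cv2,numpy as np
a=cv2.imread("pics/w2.png")[160:360,180:380];b=cv2.imread("pics/w3.png")[130:230,230:330]
cv2.imwrite("pics/c3.png",np.hstack([cv2.resize(a,(400,400)),cv2.resize(b,(400,400))]))
```

```text
(no output)
```

View pics/c3.png

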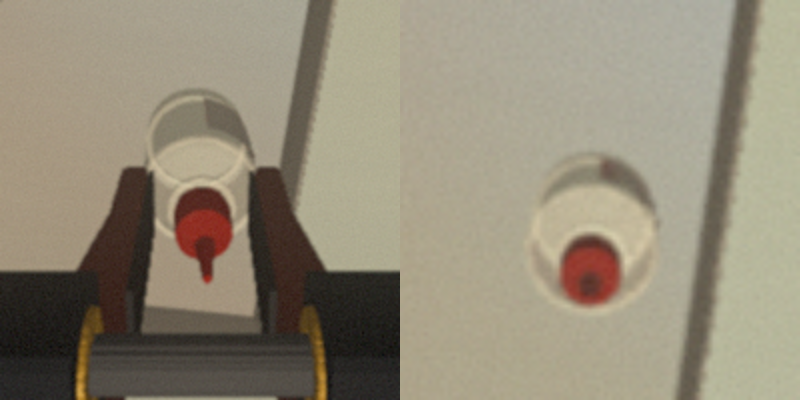

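The left crop shows the bottle centred between the pads and upright, so the grasp was probably sound and the width reading only low. I'll regrip, make a small test lift and look.

```bash
python3 -m jog '0.015 0 0.2 0 0 0 -1;0.015 0 0.4 0 0 0 -1;0.015 0 0.6 0 0 0 -1;0.015 0 0.75 0 0 0 -1;0.015 0 0.75 0 0 0 -1;0.015 0 0.75 0 0 0 -1' && python3 -m jog '0 0 0 0 0 0 1;0 0 0 0 0 0 1;0 0 0 0 0 0 1;0 0 0 0 0 0 1;0 0 0 0 0 0 1;0 0 0 0 0 0 1' && python3 -m jog '0 0 0 0 0 0 1;0 0 0 0 0 0 1;0 0 0 0 0 0 1;0 0 0 0 0 0 1;0 0 0 0 0 0 1;0 0 0 0 0 0 1' && python3 -m jog '0 0 -0.05 0 0 0 1;0 0 -0.1 0 0 0 1;0 0 -0.1 0 0 0 1;0 0 -0.1 0 0 0 1'
python3 - <<'E'
from h import *
T,m=save("wrist","w4.png");T,m=save("scene","s4.png")
a=cv2.imread("pics/w4.png")[160:360,180:380];b=cv2.imread("pics/s4.png")[80:180,300:400]
cv2.imwrite("pics/c4.png",np.hstack([cv2.resize(a,(400,400)),cv2.resize(b,(400,400))]))
E
```

```text
t: 7.3
ee_pos: [401.9, -150.3, 41.7]
orientation: [-3.141, 0.0, 0.003]
ft_force: [-0.9, 0.2, -0.1]
width: 88.0
grasp_force: 0.0
t: 7.9
ee_pos: [402.5, -150.6, 42.2]
orientation: [3.141, -0.0, 0.001]
ft_force: [-0.6, 0.6, 0.2]
width: 43.7
grasp_force: 0.0
t: 8.5
ee_pos: [402.4, -150.2, 42.3]
orientation: [-3.141, 0.0, 0.0]
ft_force: [-0.7, 2.8, 7.5]
width: 24.5
grasp_force: 25.7
t: 8.9
ee_pos: [402.7, -150.7, 62.4]
orientation: [3.141, -0.0, 0.002]
ft_force: [-0.9, 0.3, -0.2]
width: 14.4
grasp_force: 31.5
```

View pics/c4.png

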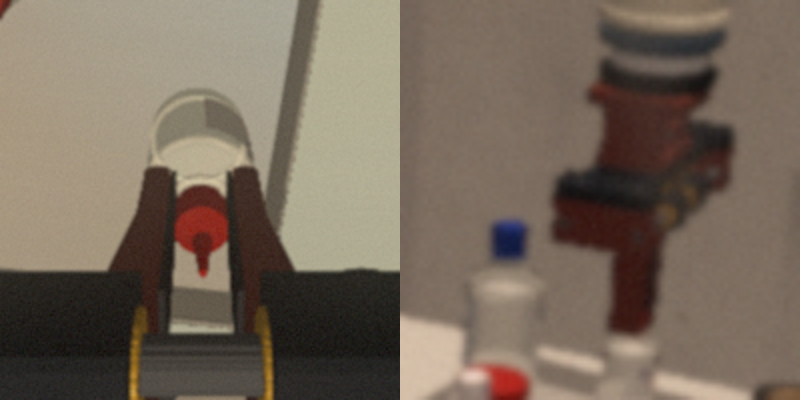

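The fingers hold only the narrow cap, because the tips sit higher than assumed. I'll check `tip_extent`.

Run:
```python
from h import *
T,m=cam("scene");I=np.linalg.inv(T)
for p in [(402,-150,z) for z in(2,22,45,62,64,84,94,114,123)]+[(500,-161,2),(500,-161,130)]:
    c=(I@np.r_[p,1])[:3];print(p,np.round([m["fx"]*c[0]/c[2]+m["cx"],m["fy"]*c[1]/c[2]+m["cy"]],1))
a=cv2.imread("pics/s4.png")[90:210,310:430];b=cv2.imread("pics/s3.png")[90:210,310:430]
cv2.imwrite("pics/c5.png",np.hstack([cv2.resize(x,(400,400),interpolation=2) for x in(a,b)]))
```

```text
(402, -150, 2) [355.8 186.1]
(402, -150, 22) [356.5 179.5]
(402, -150, 45) [357.3 171.8]
(402, -150, 62) [357.9 166.1]
(402, -150, 64) [358.  165.4]
(402, -150, 84) [358.7 158.6]
(402, -150, 94) [359.1 155.1]
(402, -150, 114) [359.8 148.1]
(402, -150, 123) [360.1 145. ]
(500, -161, 2) [325.1 177.3]
(500, -161, 130) [328.1 134.9]
```

View pics/c5.png

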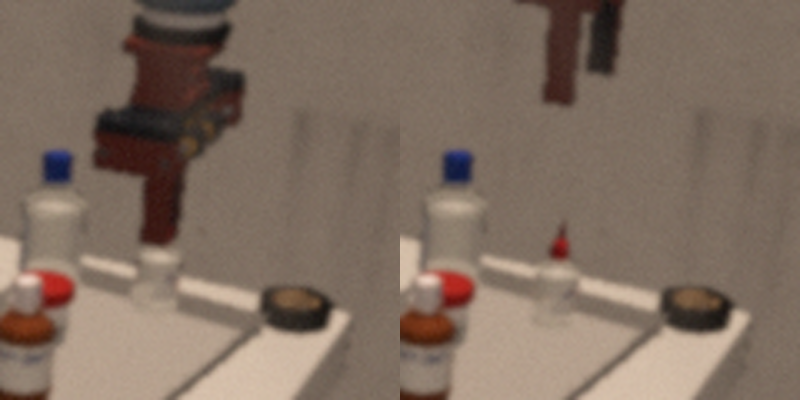

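The scene crops show the bottle lifted by its cap, and the fingertips about 10 mm above the TCP, not 17 mm below it. The wrist view gives the same (tip at tool z of about -12). I'll set the bottle back, open, and regrip about 22 mm lower.

```bash
python3 -m jog '0 0 0.05 0 0 0 1;0 0 0.09 0 0 0 1;0 0 0.09 0 0 0 1;0 0 0.097 0 0 0 1;0 0 0.097 0 0 0 1' && python3 -m jog '0 0 0 0 0 0 0.3;0 0 0 0 0 0 -0.2;0 0 0 0 0 0 -1;0 0 0 0 0 0 -1;0 0 0 0 0 0 -1;0 0 0 0 0 0 -1;0 0 0 0 0 0 -1;0 0 0 0 0 0 -1' && python3 -m jog '0 0 0.03 0 0 0 -1;0 0 0.06 0 0 0 -1;0 0 0.06 0 0 0 -1' && python3 -m jog '0 0 0.03 0 0 0 -1;0 0 0.05 0 0 0 -1;0 0 0.05 0 0 0 -1';python3 - <<'E'
from h import *
T,m=save("wrist","w6.png");T,m=save("scene","s6.png")
a=cv2.imread("pics/w6.png")[130:410,140:420];b=cv2.imread("pics/s6.png")[90:210,310:430]
cv2.imwrite("pics/c6.png",np.hstack([cv2.resize(x,(400,400),interpolation=2) for x in(a,b)]))
E
```

```text
t: 9.6
ee_pos: [405.8, -150.9, 45.4]
orientation: [3.141, -0.002, 0.01]
ft_force: [-2.1, 10.5, 55.0]
width: 18.2
grasp_force: 40.6
t: 10.4
ee_pos: [402.3, -150.5, 42.5]
orientation: [-3.142, 0.0, 0.0]
ft_force: [-0.7, -0.3, -0.5]
width: 78.5
grasp_force: 0.0
t: 10.7
ee_pos: [401.8, -150.3, 29.7]
orientation: [-3.141, 0.0, 0.002]
ft_force: [-0.7, -0.8, -0.5]
width: 87.8
grasp_force: 0.0
t: 11.0
ee_pos: [402.0, -150.4, 20.0]
orientation: [-3.141, 0.0, 0.002]
ft_force: [0.2, 0.1, 0.2]
width: 87.5
grasp_force: 0.0
```

View pics/c6.png

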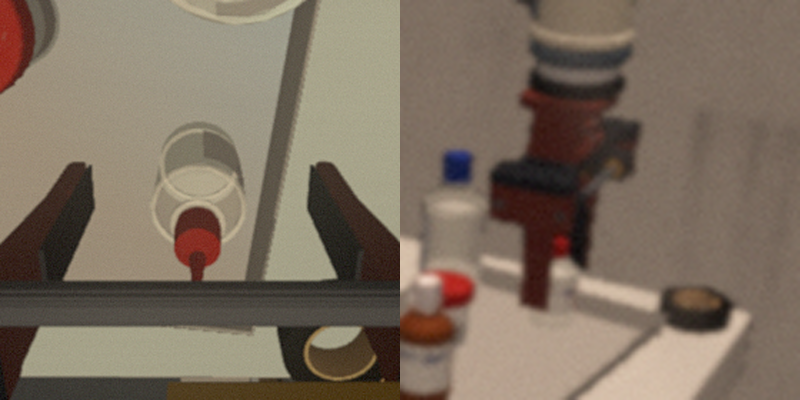

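The bottle is upright and centred, with the fingers now alongside its body. I'll close and test-lift.

```bash
python3 -m jog '0 0 0 0 0 0 1;0 0 0 0 0 0 1;0 0 0 0 0 0 1;0 0 0 0 0 0 1;0 0 0 0 0 0 1;0 0 0 0 0 0 1;0 0 0 0 0 0 1;0 0 0 0 0 0 1' && python3 -m jog '0 0 0 0 0 0 1;0 0 0 0 0 0 1;0 0 -0.1 0 0 0 1;0 0 -0.2 0 0 0 1;0 0 -0.35 0 0 0 1;0 0 -0.5 0 0 0 1;0 0 -0.65 0 0 0 1;0 0 -0.65 0 0 0 1'
```

```text
t: 11.9
ee_pos: [402.3, -150.5, 20.6]
orientation: [-3.142, 0.0, 0.0]
ft_force: [-0.3, 0.0, -0.3]
width: 34.3
grasp_force: 30.0
t: 12.7
ee_pos: [404.6, -151.5, 153.7]
orientation: [3.139, 0.0, 0.01]
ft_force: [1.0, 0.3, -1.3]
width: 34.2
grasp_force: 30.0
```

```bash
python3 -m jog '0 -0.15 0 0 0 0 1;0 -0.35 0 0 0 0 1;0 -0.55 0 0 0 0 1;0 -0.75 0 0 0 0 1;0 -1 0 0 0 0 1' && python3 -m jog '0 -0.25 0 0 0 0 1;0 -0.5 0 0 0 0 1;0 -0.75 0 0 0 0 1;0 -1 0 0 0 0 1;0 -1 0 0 0 0 1'&& python3 -m jog '0.1 -0.2 0 0 0 0 1;0.2 -0.4 0 0 0 0 1;0.3 -0.6 0 0 0 0 1;0.4 -0.72 0 0 0 0 1;0.46 -0.76 0 0 0 0 1;0.46 -0.76 0 0 0 0 1;0.46 -0.76 0 0 0 0 1'
python3 - <<'E'
from h import *
o=get_obs();print(o["t"],o["ee_pos"],o["orientation"])
T,m=save("wrist","w7.png");print(find("bottle_oil","wrist",T))
for d in outline_of("saucer_s","wrist"):
    c=max(cv2.findContours(d["mask"].astype(np.uint8),0,1)[0],key=cv2.contourArea)[:,0]
    p=[]
    for u,v in c:
        r=T[:3,:3]@[(u-m["cx"])/m["fx"],(v-m["cy"])/m["fy"],1];p.append((T[:3,3]+r*(11-T[2,3])/r[2])[:2])
    print(cv2.minEnclosingCircle(np.array(p,np.float32)),d["confidence"])
print(find("saucer_s","wrist",T))
E
```

```text
t: 13.2
ee_pos: [401.7, 50.4, 149.7]
orientation: [3.141, -0.002, -0.001]
ft_force: [1.8, -0.4, -0.6]
width: 34.7
grasp_force: 30.0
t: 13.7
ee_pos: [402.4, 254.5, 149.8]
orientation: [-3.14, -0.009, -0.002]
ft_force: [-0.4, -0.5, -0.8]
width: 34.3
grasp_force: 30.0
t: 14.4
ee_pos: [493.5, 400.0, 149.1]
orientation: [3.14, -0.001, -0.004]
ft_force: [-0.6, -0.4, -1.3]
width: 34.4
grasp_force: 30.0
14.4 [493.47235165 400.00716469 149.08052607] [ 3.13968431e+00 -8.53024970e-04 -3.56478498e-03]
[([491.1, 396.9, 132.0], 0.86)]
((495.2983703613281, 403.4504699707031), 34.55482864379883) 0.89
((486.5696105957031, 271.11181640625), 47.56780242919922) 0.83
((395.1522521972656, 322.875732421875), 31.349336624145508) 0.74
[([496.0, 400.2, -3.1], 0.88), ([487.7, 269.9, -0.8], 0.74)]
```

View pics/w7.png

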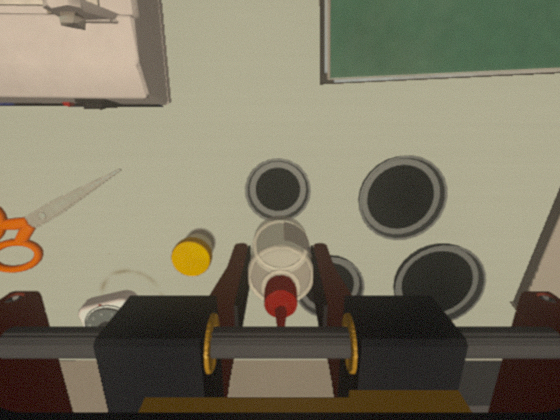

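The wrist view shows the oil bottle held upright with saucer_s (278,188) beneath it. I'll lower it now.

```bash
python3 -m jog '0.01 -0.01 0.2 0 0 0 1;0.01 -0.01 0.4 0 0 0 1;0.01 -0.01 0.55 0 0 0 1;0.01 -0.01 0.61 0 0 0 1;0.01 -0.01 0.63 0 0 0 1;0.01 -0.01 0.64 0 0 0 1;0.01 -0.01 0.64 0 0 0 1'
```

```text
t: 15.3
ee_pos: [497.2, 404.1, 24.0]
orientation: [-3.14, 0.0, -0.003]
ft_force: [0.8, -0.5, -0.2]
width: 34.4
grasp_force: 30.0
```

```bash
python3 -m jog '0 0 0.01 0 0 0 1;0 0 0.012 0 0 0 1;0 0 0.012 0 0 0 1'; python3 -m jog '0 0 0 0 0 0 0.4;0 0 0 0 0 0 0;0 0 0 0 0 0 -0.5;0 0 0 0 0 0 -1;0 0 0 0 0 0 -1;0 0 0 0 0 0 -1;0 0 0 0 0 0 -1'
```

```text
t: 15.6
ee_pos: [497.3, 404.1, 21.6]
orientation: [-3.14, -0.0, -0.003]
ft_force: [1.3, -0.6, 5.0]
width: 34.6
grasp_force: 30.0
t: 16.3
ee_pos: [496.3, 403.4, 20.1]
orientation: [3.141, -0.0, -0.0]
ft_force: [0.2, 0.1, -0.2]
width: 79.1
grasp_force: 0.0
```

```bash
python3 -m jog '0 0 -0.2 0 0 0 -1;0 0 -0.4 0 0 0 -1;0 0 -0.6 0 0 0 -1;0 0 -0.8 0 0 0 -1;0 0.2 -0.8 0 0 0 -1;0 0.45 -0.8 0 0 0 -1;0 0.7 -0.8 0 0 0 -1;0 0.95 -0.8 0 0 0 -1'&& python3 -m jog '-0.07 0.25 0 0 0 0 -1;-0.14 0.5 0 0 0 0 -1;-0.2 0.7 0 0 0 0 -1;-0.28 0.85 0 0 0 0 -1;-0.28 0.85 0 0 0 0 -1;-0.28 0.85 0 0 0 0 -1'
python3 - <<'E'
from h import *
o=get_obs();print(o["t"],o["ee_pos"],o["orientation"])
T,m=save("wrist","w8.png")
for t in ALL[1:4]+["jar_pins"]:print(t,find(t,"wrist",T))
T,m=save("top","t8.png");
for t in ["bottle_oil","bottle_iodine"]:print(t,find(t,"top",T))
a=cv2.imread("pics/w8.png");b=cv2.imread("pics/t8.png")[150:300,150:350]
cv2.imwrite("pics/c8.png",np.hstack([cv2.resize(x,(400,300),interpolation=2) for x in(a,b)]))
E
```

```text
t: 17.1
ee_pos: [496.0, 211.8, 180.3]
orientation: [-3.142, -0.001, -0.001]
ft_force: [1.0, 0.5, -0.5]
width: 87.6
grasp_force: 0.0
t: 17.7
ee_pos: [440.6, 43.0, 180.5]
orientation: [-3.141, 0.003, -0.001]
ft_force: [0.4, -0.1, 0.6]
width: 87.4
grasp_force: 0.0
17.7 [440.58284082  43.03995989 180.49844184] [-3.14132969e+00  3.02646301e-03 -1.43002264e-03]
bottle_iodine [([441.1, 29.4, 3.6], 0.65)]
bottle_saline [([502.7, -161.4, 1.7], 0.75), ([489.3, 272.2, -0.4], 0.41)]
bottle_enzyme [([542.5, 15.4, 0.2], 0.85)]
jar_pins [([470.6, -66.0, 7.1], 0.64)]
bottle_oil [([496.5, 404.0, 3.0], 0.49)]
bottle_iodine [([542.7, 9.5, 0.8], 0.7)]
```

View pics/c8.png

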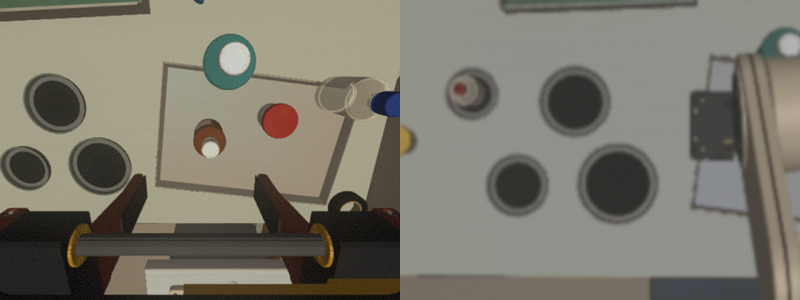

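Oil stands inside saucer_s (crop 468,92). The iodine bottle is at (208,140) with free space for both fingers.

```bash
python3 -m jog '0 0.06 0 0 0 0 -1;0 0.06 0.2 0 0 0 -1;0 0.06 0.4 0 0 0 -1;0 0.06 0.6 0 0 0 -1;0 0.06 0.7 0 0 0 -1;0 0.06 0.74 0 0 0 -1;0 0.06 0.74 0 0 0 -1'&& python3 -m jog '0 0 0 0 0 0 1;0 0 0 0 0 0 1;0 0 0 0 0 0 1;0 0 0 0 0 0 1;0 0 0 0 0 0 1;0 0 0 0 0 0 1;0 0 0 0 0 0 1;0 0 0 0 0 0 1' && python3 -m jog '0 0 0 0 0 0 1;0 0 -0.05 0 0 0 1;0 0 -0.1 0 0 0 1;0 0 -0.2 0 0 0 1;0 0 -0.3 0 0 0 1;0 0 -0.3 0 0 0 1'
```

```text
t: 18.8
ee_pos: [439.9, 31.1, 31.5]
orientation: [3.141, -0.0, -0.003]
ft_force: [0.1, 0.1, 0.7]
width: 88.0
grasp_force: 0.0
t: 19.6
ee_pos: [440.5, 31.5, 32.4]
orientation: [-3.142, -0.0, -0.0]
ft_force: [-0.3, -0.2, 6.0]
width: 44.5
grasp_force: 30.0
t: 20.2
ee_pos: [442.2, 31.6, 94.6]
orientation: [-3.141, 0.0, -0.008]
ft_force: [0.5, -0.5, -2.1]
width: 44.7
grasp_force: 30.0
```

```bash
python3 -m jog '0 -0.15 0 0 0 0 1;-0.05 -0.35 0 0 0 0 1;-0.1 -0.55 0 0 0 0 1;-0.16 -0.8 0 0 0 0 1;-0.16 -0.8 0 0 0 0 1' && python3 -m jog '-0.04 -0.2 0 0 0 0 1;-0.08 -0.4 0 0 0 0 1;-0.12 -0.6 0 0 0 0 1;-0.16 -0.76 0 0 0 0 1;-0.16 -0.76 0 0 0 0 1;-0.16 -0.76 0 0 0 0 1'
python3 - <<'E'
from h import *
o=get_obs();print(o["t"],o["ee_pos"],o["orientation"])
T,m=save("top","t9.png");print(find("bottle_iodine","top",T))
T,m=save("scene","s9.png");print(find("bottle_iodine","scene",T))
T,m=save("wrist","w9.png");print(find("bottle_iodine","wrist",T),find("saucer_m","wrist",T))
E
```

```text
t: 20.7
ee_pos: [407.2, 195.8, 91.9]
orientation: [-3.141, -0.009, -0.001]
ft_force: [0.6, -0.2, -1.1]
width: 44.4
grasp_force: 30.0
t: 21.3
ee_pos: [375.9, 343.0, 91.5]
orientation: [3.141, 0.002, -0.001]
ft_force: [0.0, 0.4, -1.3]
width: 44.7
grasp_force: 30.0
21.3 [375.89003983 343.00114112  91.53311121] [ 3.14053513e+00  2.30070015e-03 -1.35663156e-03]
[]
[([377.9, 337.7, 62.7], 0.9)]
[([379.2, 340.4, 62.8], 0.91), ([376.2, 342.3, 5.3], 0.27)] [([376.1, 343.1, 2.7], 0.94), ([488.4, 268.7, -2.3], 0.9)]
```

```bash
python3 -m jog '0 0 0.15 0 0 0 1;0 0 0.25 0 0 0 1;0 0 0.275 0 0 0 1;0 0 0.285 0 0 0 1;0 0 0.292 0 0 0 1;0 0 0.295 0 0 0 1;0 0 0.295 0 0 0 1'; python3 -m jog '0 0 0 0 0 0 0.4;0 0 0 0 0 0 0;0 0 0 0 0 0 -0.5;0 0 0 0 0 0 -1;0 0 0 0 0 0 -1;0 0 0 0 0 0 -1;0 0 0 0 0 0 -1'
```

```text
t: 22.35
ee_pos: [376.8, 343.8, 33.8]
orientation: [-3.141, 0.0, -0.001]
ft_force: [-0.0, 0.5, -0.9]
width: 44.4
grasp_force: 30.0
t: 23.05
ee_pos: [376.4, 343.5, 33.2]
orientation: [-3.142, 0.0, -0.0]
ft_force: [1.1, -0.3, 0.6]
width: 81.2
grasp_force: 0.0
```

```bash
python3 -m jog '0 0 -0.2 0 0 0 -1;0 0 -0.4 0 0 0 -1;0 0 -0.6 0 0 0 -1;0 0 -0.8 0 0 0 -1;0 0.25 -0.8 0 0 0 -1;0 0.5 -0.8 0 0 0 -1;0 0.75 -0.8 0 0 0 -1;0 1 -0.8 0 0 0 -1'&& python3 -m jog '0.1 0.25 0 0 0 0 -1;0.2 0.5 0 0 0 0 -1;0.3 0.75 0 0 0 0 -1;0.4 1 0 0 0 0 -1;0.4 1 0 0 0 0 -1;0.4 1 0 0 0 0 -1' && python3 -m jog '0.1 0.2 0 0 0 0 -1;0.2 0.4 0 0 0 0 -1;0.22 0.42 0 0 0 0 -1;0.22 0.42 0 0 0 0 -1'
python3 - <<'E'
from h import *
o=get_obs();print(o["t"],o["ee_pos"],o["orientation"])
T,m=save("wrist","w10.png")
for t in ALL[2:4]+["jar_pins"]:print(t,find(t,"wrist",T))
T,m=save("top","t10.png")
for t in ALL[:2]:print(t,find(t,"top",T))
T,m=save("scene","s10.png")
for t in ALL[:4]:print(t,find(t,"scene",T))
E
```

```text
t: 23.85
ee_pos: [375.9, 141.9, 193.4]
orientation: [-3.141, -0.002, -0.001]
ft_force: [0.7, -0.3, 0.5]
width: 88.1
grasp_force: 0.0
t: 24.45
ee_pos: [456.9, -58.2, 193.1]
orientation: [-3.142, 0.006, -0.0]
ft_force: [0.0, 0.0, -0.1]
width: 88.0
grasp_force: 0.0
t: 24.85
ee_pos: [500.2, -139.7, 192.8]
orientation: [-3.141, 0.001, 0.002]
ft_force: [-1.0, 0.1, 0.2]
width: 87.7
grasp_force: 0.0
24.85 [ 500.20100714 -139.69797758  192.79723448] [-3.14090422e+00  7.88417127e-04  1.50181851e-03]
bottle_saline []
bottle_enzyme [([545.6, 16.4, -1.0], 0.9)]
jar_pins [([469.5, -68.1, 6.8], 0.86)]
bottle_oil [([497.6, 403.8, -0.9], 0.65)]
bottle_iodine [([374.2, 343.1, 5.2], 0.55)]
bottle_oil [([503.9, 403.4, 0.3], 0.82)]
bottle_iodine [([375.1, 342.0, 4.9], 0.9), ([382.1, 217.5, -1.3], 0.3)]
bottle_saline []
bottle_enzyme []
```

```bash
python3 -m jog '0 0.107 0 0 0 0 -1;0 0.107 0 0 0 0 -1;0 0.107 0.2 0 0 0 -1;0 0.107 0.4 0 0 0 -1;0 0.107 0.55 0 0 0 -1;0 0.107 0.63 0 0 0 -1;0 0.107 0.665 0 0 0 -1;0 0.107 0.665 0 0 0 -1'
python3 - <<'E'
from h import *
save("wrist","w11.png");save("scene","s11.png")
a=cv2.imread("pics/w11.png");b=cv2.imread("pics/s11.png")[60:210,230:430]
cv2.imwrite("pics/c11.png",np.hstack([cv2.resize(x,(400,300),interpolation=2) for x in(a,b)]))
E
```

```text
t: 26.25
ee_pos: [499.9, -161.6, 59.5]
orientation: [-3.141, 0.0, 0.002]
ft_force: [1.0, -0.4, -0.5]
width: 87.7
grasp_force: 0.0
```

View pics/c11.png

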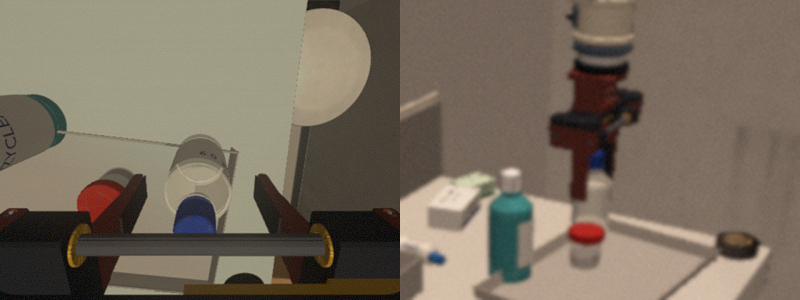

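Saline stands upright between the open fingers. I'll close and lift.

```bash
python3 -m jog '0 0 0 0 0 0 1;0 0 0 0 0 0 1;0 0 0 0 0 0 1;0 0 0 0 0 0 1;0 0 0 0 0 0 1;0 0 0 0 0 0 1;0 0 0 0 0 0 1;0 0 0 0 0 0 1' && python3 -m jog '0 0 0 0 0 0 1;0 0 -0.05 0 0 0 1;0 0 -0.1 0 0 0 1;0 0 -0.2 0 0 0 1;0 0 -0.3 0 0 0 1;0 0 -0.45 0 0 0 1;0 0 -0.45 0 0 0 1;0 0 -0.45 0 0 0 1'
```

```text
t: 27.15
ee_pos: [500.5, -161.9, 60.3]
orientation: [-3.141, 0.0, -0.0]
ft_force: [-0.2, 1.6, 4.1]
width: 50.7
grasp_force: 30.0
t: 27.95
ee_pos: [500.7, -162.1, 150.9]
orientation: [3.141, 0.0, 0.003]
ft_force: [0.7, 0.3, -1.3]
width: 50.4
grasp_force: 30.0
```

```bash
python3 -m jog '-0.1 -0.1 0 0 0 0 1;-0.25 -0.2 0 0 0 0 1;-0.4 -0.35 0 0 0 0 1;-0.45 -0.5 0 0 0 0 1;-0.45 -0.5 0 0 0 0 1' && python3 -m jog '0 -0.2 0 0 0 0 1;0 -0.4 0 0 0 0 1;0 -0.6 0 0 0 0 1;0 -0.8 0 0 0 0 1;0 -1 0 0 0 0 1' && python3 -m jog '0.05 -0.2 0 0 0 0 1;0.15 -0.4 0 0 0 0 1;0.3 -0.6 0 0 0 0 1;0.385 -0.665 0 0 0 0 1;0.385 -0.665 0 0 0 0 1;0.385 -0.665 0 0 0 0 1'
python3 - <<'E'
from h import *
o=get_obs();print(o["t"],o["ee_pos"],o["orientation"])
T,m=save("scene","s12.png");print(find("bottle_saline","scene",T))
T,m=save("wrist","w12.png");print(find("bottle_saline","wrist",T),find("saucer_l","wrist",T),find("bottle_oil","wrist",T))
E
```

```text
t: 28.45
ee_pos: [406.8, -59.6, 148.8]
orientation: [-3.14, -0.003, 0.007]
ft_force: [1.5, -0.4, -1.6]
width: 51.0
grasp_force: 30.0
t: 28.95
ee_pos: [410.3, 139.2, 149.4]
orientation: [3.141, -0.0, -0.001]
ft_force: [1.2, -1.1, -2.0]
width: 51.0
grasp_force: 30.0
t: 29.55
ee_pos: [486.5, 270.2, 148.7]
orientation: [3.14, 0.0, -0.004]
ft_force: [-0.6, -0.6, -1.4]
width: 50.5
grasp_force: 30.0
29.55 [486.54436506 270.15584504 148.73529822] [ 3.13996841e+00  2.47087658e-04 -4.06140926e-03]
[([490.4, 266.8, 90.1], 0.75)]
[([487.6, 269.5, 92.2], 0.66)] [([486.9, 269.1, 0.1], 0.95)] [([496.9, 400.5, 6.6], 0.95)]
```

```bash
python3 -m jog '0 0 0.15 0 0 0 1;0 0 0.3 0 0 0 1;0 0 0.4 0 0 0 1;0 0 0.43 0 0 0 1;0 0 0.44 0 0 0 1;0 0 0.444 0 0 0 1;0 0 0.444 0 0 0 1'; python3 -m jog '0 0 0 0 0 0 0.4;0 0 0 0 0 0 0;0 0 0 0 0 0 -0.5;0 0 0 0 0 0 -1;0 0 0 0 0 0 -1;0 0 0 0 0 0 -1;0 0 0 0 0 0 -1'
```

```text
t: 30.55
ee_pos: [488.1, 271.4, 62.5]
orientation: [-3.141, 0.0, -0.003]
ft_force: [-0.6, -0.2, -1.2]
width: 50.8
grasp_force: 30.0
t: 31.25
ee_pos: [487.4, 271.0, 61.4]
orientation: [3.142, -0.0, -0.0]
ft_force: [0.4, 0.0, -0.2]
width: 86.4
grasp_force: 0.0
```

```bash
python3 -m jog '0 0 -0.2 0 0 0 -1;0 0 -0.4 0 0 0 -1;0 0 -0.6 0 0 0 -1;0 0 -0.75 0 0 0 -1;0 0.2 -0.75 0 0 0 -1;0 0.4 -0.75 0 0 0 -1;0 0.6 -0.75 0 0 0 -1;0 0.8 -0.75 0 0 0 -1'&& python3 -m jog '0.1 0.2 0 0 0 0 -1;0.2 0.35 0 0 0 0 -1;0.275 0.45 0 0 0 0 -1;0.275 0.45 0 0 0 0 -1;0.275 0.45 0 0 0 0 -1'
python3 - <<'E'
from h import *
o=get_obs();print(o["t"],o["ee_pos"],o["orientation"])
T,m=save("wrist","w13.png")
for t in ALL[2:4]+["jar_pins"]:print(t,find(t,"wrist",T))
save("scene","s13.png")
a=cv2.imread("pics/w13.png");b=cv2.imread("pics/s13.png")[60:360,130:530]
cv2.imwrite("pics/c13.png",np.hstack([cv2.resize(x,(400,300),interpolation=2) for x in(a,b)]))
E
```

```text
t: 32.05
ee_pos: [487.1, 109.7, 211.5]
orientation: [-3.142, -0.001, -0.001]
ft_force: [0.8, -0.6, -0.7]
width: 87.8
grasp_force: 0.0
t: 32.55
ee_pos: [542.0, 20.9, 211.1]
orientation: [-3.141, 0.002, 0.001]
ft_force: [0.6, -0.9, -0.4]
width: 87.9
grasp_force: 0.0
32.55 [541.99698715  20.9323005  211.07775864] [-3.14132238e+00  2.04933824e-03  1.33662769e-03]
bottle_saline [([488.1, 273.5, 6.2], 0.76)]
bottle_enzyme [([543.3, 18.0, -1.4], 0.57), ([377.8, 342.7, 3.3], 0.47)]
jar_pins [([470.4, -69.1, 5.2], 0.77)]
```

View pics/c13.png

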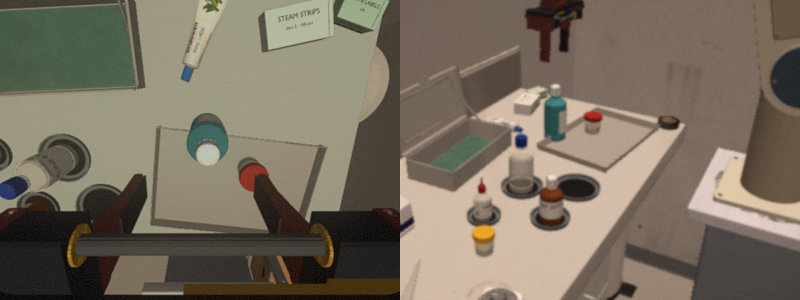

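Oil, iodine and saline are on their saucers. The enzyme cap at crop (207,154) puts that bottle at about (542, 13).

```bash
python3 -m jog '0 0.042 0 0 0 0 -1;0 0.042 0.1 0 0 0 -1;0 0.042 0.3 0 0 0 -1;0 0.042 0.5 0 0 0 -1;0 0.042 0.63 0 0 0 -1;0 0.042 0.68 0 0 0 -1;0 0.042 0.68 0 0 0 -1;0 0.042 0.68 0 0 0 -1' && python3 -m jog '0 0 0 0 0 0 1;0 0 0 0 0 0 1;0 0 0 0 0 0 1;0 0 0 0 0 0 1;0 0 0 0 0 0 1;0 0 0 0 0 0 1;0 0 0 0 0 0 1' && python3 -m jog '0 0 0 0 0 0 1;0 0 -0.03 0 0 0 1;0 0 -0.08 0 0 0 1;0 0 -0.15 0 0 0 1;0 0 -0.25 0 0 0 1;0 0 -0.3 0 0 0 1;0 0 -0.3 0 0 0 1;0 0 -0.3 0 0 0 1'
```

```text
t: 33.6
ee_pos: [543.3, 12.6, 76.4]
orientation: [3.142, 0.0, 0.002]
ft_force: [-0.4, -1.0, -0.3]
width: 87.7
grasp_force: 0.0
t: 34.3
ee_pos: [542.8, 12.5, 75.8]
orientation: [3.141, -0.0, 0.001]
ft_force: [-0.9, -2.4, 5.9]
width: 56.2
grasp_force: 30.0
t: 35.1
ee_pos: [542.2, 12.7, 135.5]
orientation: [-3.142, 0.0, -0.0]
ft_force: [0.4, -0.3, -4.3]
width: 56.5
grasp_force: 30.0
```

```bash
python3 -m jog '-0.12 -0.1 0 0 0 0 1;-0.28 -0.25 0 0 0 0 1;-0.44 -0.4 0 0 0 0 1;-0.6 -0.6 0 0 0 0 1;-0.74 -0.8 0 0 0 0 1;-0.81 -0.95 0 0 0 0 1;-0.81 -1 0 0 0 0 1;-0.81 -1 0 0 0 0 1'
python3 - <<'E'
from h import *
o=get_obs();print(o["t"],o["ee_pos"],o["orientation"])
T,m=save("scene","s14.png");print(find("bottle_enzyme","scene",T))
T,m=save("wrist","w14.png");print(find("bottle_enzyme","wrist",T),find("saucer_xl","wrist",T))
E
```

```text
t: 35.9
ee_pos: [380.2, 213.7, 135.0]
orientation: [3.141, 0.004, -0.0]
ft_force: [0.6, -0.3, -3.9]
width: 56.9
grasp_force: 30.0
35.9 [380.18268371 213.72769456 135.03724738] [ 3.14149524e+00  4.35123328e-03 -8.47580556e-05]
[]
[([384.4, 213.8, 56.9], 0.65)] [([378.6, 214.3, 0.2], 0.55)]
```

Aligned. The descent is 59 mm to the saucer floor.

```bash
python3 -m jog '-0.01 0 0.1 0 0 0 1;-0.01 0 0.2 0 0 0 1;-0.01 0 0.27 0 0 0 1;-0.01 0 0.285 0 0 0 1;-0.01 0 0.292 0 0 0 1;-0.01 0 0.295 0 0 0 1;-0.01 0 0.295 0 0 0 1'; python3 -m jog '0 0 0 0 0 0 0.4;0 0 0 0 0 0 0;0 0 0 0 0 0 -0.5;0 0 0 0 0 0 -1;0 0 0 0 0 0 -1;0 0 0 0 0 0 -1;0 0 0 0 0 0 -1' && python3 -m jog '0 0 -0.2 0 0 0 -1;0 0 -0.4 0 0 0 -1;0 0 -0.6 0 0 0 -1;0 0 -0.8 0 0 0 -1;0 0.2 -0.8 0 0 0 -1;0 0.5 -0.8 0 0 0 -1;0 0.8 -0.8 0 0 0 -1;0 1 -0.8 0 0 0 -1' && python3 -m jog '0 0.3 0 0 0 0 -1;0 0.6 0 0 0 0 -1;0 0.9 0 0 0 0 -1;0 1 0 0 0 0 -1;0 1 0 0 0 0 -1'
python3 - <<'E'
from h import *
T,m=save("scene","s15.png")
for t in ALL:print(t,find(t,"scene",T)[:1])
T,m=save("top","t15.png")
for t in ALL:print(t,find(t,"top",T)[:1])
a=cv2.imread("pics/t15.png")[130:280,130:330];b=cv2.imread("pics/s15.png")[60:360,130:530]
cv2.imwrite("pics/c15.png",np.hstack([cv2.resize(x,(400,300),interpolation=2) for x in(a,b)]))
E
```

```text
t: 36.85
ee_pos: [379.0, 212.8, 77.0]
orientation: [-3.141, 0.001, -0.002]
ft_force: [-0.1, -0.8, -4.2]
width: 56.4
grasp_force: 30.0
t: 37.55
ee_pos: [378.4, 212.7, 76.4]
orientation: [-3.142, -0.0, -0.0]
ft_force: [-0.6, -0.1, -0.4]
width: 87.4
grasp_force: 0.0
t: 38.35
ee_pos: [378.0, 21.2, 236.7]
orientation: [3.142, 0.002, 0.001]
ft_force: [1.9, 0.1, -0.1]
width: 88.2
grasp_force: 0.0
t: 38.85
ee_pos: [378.4, -182.5, 236.7]
orientation: [3.14, -0.011, 0.002]
ft_force: [-0.5, -0.1, 0.5]
width: 88.3
grasp_force: 0.0
bottle_oil [([499.4, 402.0, 3.6], 0.8)]
bottle_iodine [([373.7, 338.5, 5.0], 0.61)]
bottle_saline [([493.7, 268.8, 3.4], 0.57)]
bottle_enzyme [([374.3, 212.0, 1.8], 0.62)]
saucer_s [([491.9, 270.6, -0.1], 0.78)]
saucer_m [([491.9, 270.6, -0.1], 0.78)]
saucer_l [([491.9, 270.6, -0.1], 0.78)]
saucer_xl []
jar_pins [([468.4, -67.3, 5.7], 0.84)]
jar_sample [([439.9, 489.3, -2.2], 0.71)]
bottle_oil [([495.0, 403.9, 4.8], 0.77)]
bottle_iodine [([378.3, 339.8, 4.5], 0.64)]
bottle_saline [([485.1, 270.3, 3.1], 0.59)]
bottle_enzyme [([379.7, 208.9, 3.1], 0.93)]
saucer_s [([485.0, 274.9, 1.3], 0.94)]
saucer_m [([485.0, 274.9, 1.3], 0.94)]
saucer_l [([485.0, 274.9, 1.3], 0.94)]
saucer_xl [([379.4, 215.1, -0.3], 0.83)]
jar_pins [([469.6, -72.3, 2.4], 0.61)]
jar_sample [([434.2, 490.6, 1.7], 0.69)]
```

View pics/c15.png

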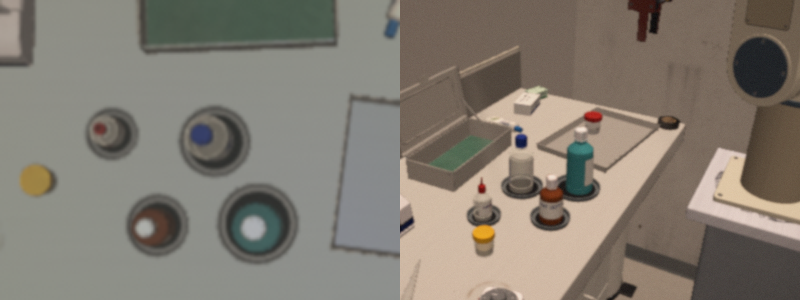

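All four bottles stand upright inside their saucers (top crop: oil 110,133; saline 213,140; iodine 155,227; enzyme 256,225). Both jars are where they started.

```bash
python3 -c "
from workcell import close_job
print(close_job())"
```

```text
the job is handed in; nothing more can be done
None
```

All four bottles stand upright on their matching saucers, both jars are where they were, and the job was handed in at about 39 s; the first two tries at the oil bottle caught only its cap, and setting it back down briefly read 55 N at the wrist, under that 120 N limit but above the 40 N set for the arm or gripper body pressing on something.

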